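# Put the boxed column away without crushing it

## Robot

A 7-joint arm with a two-finger parallel gripper is mounted at the origin on the work surface; the furniture and walls round the work are solid. World frame = base frame: x ahead of the robot, y to its left, z up, the work surface at z = 0. Lengths are in m, angles in degrees, forces in N, time in s.
With the tool pointing down it reaches from about 0.425 to 0.875 m from the base axis. Payload 4.7 kg.
Tool frame: the origin (TCP) lies at the centre of the arm's flange, where the gripper is bolted on; the fingertips stand 182 mm ahead of it and the grasp point (between the pads) lies 164 mm ahead of it; z points along the fingers, y is the line along which they close (so a half turn about z gives the same grasp; the last joint's range is limited). The gripper opens to 87 mm and grips with 3 to 60 N. Pads are 19 mm wide; open, the fingers measure 117 mm over their backs; the gripper's body (75 mm by 190 mm) begins 51 mm behind the grasp point.
Start: joints at [-74.25, 18.392, -4.016, 83.108, 1.295, 78.541, -3.26], TCP at [0.168, 0.628, 0.405] pointing down, gripper open.
Joint ranges: [-163.93, 163.93], [-17.29, 119.83], [-79.2, 71.16], [3.27, 140.29], [-89.18, 269.18], [5.43, 117.66], [-154.24, 154.24]. Speed limits (degrees/s): [147.25, 147.25, 180, 180, 180, 180, 180].

## Interface

Orientations are given as [roll, pitch, yaw] about the fixed x, y, z axes, in that order (R = Rz(yaw) Ry(pitch) Rx(roll)).
In Python, from cell import env gives the robot as it stands. The module is installed in compiled form; this text tells all that it offers.
- The arm moves only by the tool step_arm, never from a script. Its argument "steps" is one flat list of numbers, 5 for each row, row after row: the opening, from 0 (shut) to 1 (fully open), then the shift along the tool's x, y, z in mm, then the turn about the tool's z in degrees. In form: [grip, dx, dy, dz, roll, grip, dx, dy, dz, roll, ...]. A call has 1 to 12 rows; each row shifts and turns the commanded pose from where the row before left it, along the tool's axes as they then stand; what a row does not reach is not made up. A row lasts 1/8 s, in which the tool goes at most 62.5 mm and 10.7 degrees, less where a joint would pass 70% of its speed; a pose out of reach is approached as far as the arm can. A call with a gripper value outside its range is refused whole. The fingers move at their own pace and stop on an object; "grip_force" is the grip in N (left out, the last holds). Time passes only in rows, so rows that do not move let the fingers close. It gives the time, the measured TCP pose, the force, the opening and the grip force at its end, in the units of the state.
- env.get_obs(): the state, without advancing time (a new reading comes with each control period).
- env.read_camera(name): name is "scene" or "side" or "wrist"; returns a dict with "image" (400x640x3 uint8, red, green, blue), "camera_matrix" (3x3 intrinsics, pixels), "R" (3x3) and "t" (3): a world point X has camera coordinates R X + t. Camera axes: x right, y down, z forward; pixel columns grow to the right and rows downward; lengths in m; the calibration is good to about 2 mm. A picture is of the moment at which its call begins. There is no depth.
- env.sign_off(): hands the job in; it is judged then, once.
The state is a dict: "time_s": time; "qpos": joint angles; "joint_velocities": joint speeds; "effort": joint torques, N m; "tool_pos": TCP position; "tool_rot": TCP orientation; "force": force on the tool from outside, world axes, zero at the start; "wrist_torque": the same for the moment, N m; "grip_width": finger opening in m; "grasp_force": force on a finger pad.
Only numpy, scipy, OpenCV 4.12 (cv2) and the standard library are available. Lean on these libraries where they do the work, as an engineer would, in place of code of your own. Each camera call takes 0.05 s, during which the arm holds its last target. There are 200 camera calls.

## Task

Put the loose long blue carton, a delicate column in a thin box, away in the white rack's free bay under the green tab, after setting the brown bottle that blocks the bay upright on the round cork coaster. Lift the carton by its middle, lay it down with one end some 7 cm inside the bay and let go, then take it again by its outer end and slide it fully home against the back stop, flush with the stored carton. Be gentle: squeeze carton and bottle with about 5 N, never over 10 N, set them down softly, do not ram the stop, and leave everything else undisturbed.

Things in the scene. Friction and masses are not known exactly. Their poses are not given: they have to be found in the camera images.
- rack: White two-bay rack fixed to the bench. Origin: centre of its underside, z up, x pointing into the bays. Floor board 206 x 156 mm, top 10 mm up, x = -103 to +103 mm; open apron up to x = -33 mm, where the roof starts (underside 50, top 55 mm up). Bay centre lines at y = +40 and -40 mm, 52 mm wide inside, 4 mm walls. One bay holds stored_carton, the other is free
- bay_tab: Green tab 44 (x) x 26 (y) x 4 mm, fixed on the roof over the free bay's centre line. Origin: centre of its underside, at x = -12 mm in the rack's frame, 55 mm up; y points out of the bay's mouth. Along the bay the rigid back stop is 109 mm behind the origin, the mouth (roof edge) 21 mm before it; there the walls flare over 14 mm to a 64 mm mouth; the apron before that is bare
- carton: The carton to put away: thin-walled long carton with blue panels, 42 (x) x 215 (y) x 32 (z) mm, 0.08 to 0.17 kg, flat on the bench. Origin: centre of its underside, y along its length; both ends are alike, either may go in first. Fully home, 85 mm of it stand out of the roofed part. 4 to 6 N of grip carry it; over 10 N crushes it. A 54 mm high paper stack lies close by, towards the robot
- stored_carton: Same carton (42 x 215 x 32 mm), already home in the other bay (its y axis along the bay); loose, must not be disturbed. Origin: centre of its underside
- bottle: Amber glass bottle with grey screw cap, 56 mm in diameter, 108 mm tall, 0.12 to 0.26 kg, standing on the rack's apron in front of the free bay. Origin: centre of its underside, z up. The cap is 50 mm in diameter, from 82 to 108 mm above the origin; grip it there, with 4 to 8 N
- coaster: Round cork coaster fixed to the bench, 90 mm in diameter, 4 mm thick. Origin: centre of its underside; its top is 4 mm above
- beaker: Bystander: glass beaker 47 mm in diameter, 58 mm tall, standing about 10 mm from one long side of the carton, near one of its ends, on the side away from the robot. Origin: centre of its underside
- small_box: Bystander: small white and red carton 50 (x) x 55 (y) x 38 (z) mm, about 10 mm from the same long side of the carton, near its other end. Origin: centre of its underside
- square_box: Bystander: square white carton with a blue stripe, 62 x 62 x 45 mm, on the bench beyond the long carton. Origin: centre of its underside

How it is judged (in metres and radians):
On the way, in this order (a step that is already met when the one before it is completed fails the run):
1. the brown bottle stands upright on the coaster, released (horizontal distance between bottle and coaster below 0.02 m and height (world z) of bottle between 0.001 and 0.009 m and angle between bottle's own z axis and vertical below 0.08 rad and linear speed of bottle below 0.01 m/s and contact force between the fingers and bottle below 0.05 N), for 0.2 s.
2. the carton lies with one end 40 to 100 mm inside the free bay, let go (x of carton in the frame of bay_tab between -0.007 and 0.007 m and z of carton in the frame of bay_tab between -0.049 and -0.041 m and angle between the y axis of carton and the y axis of bay_tab, either way round below 0.1 rad and angle between carton's own z axis and vertical below 0.05 rad and x of carton in the frame of rack between -0.1005 and -0.0405 m and contact force between the fingers and carton below 0.05 N and linear speed of carton below 0.01 m/s), for 0.2 s.
3. the carton is gripped again by its protruding end, within 50 mm of that end (contact force between the fingers and carton above 1 N and x of the grasp point in the frame of carton between -0.02 and 0.02 m and (y of the grasp point in the frame of carton between 0.0575 and 0.1075 m or y of the grasp point in the frame of carton between -0.1075 and -0.0575 m)), for 0.1 s.
At the end, for the whole second after the job is handed in: The carton lies flat in the free bay, its inner end within 9 mm of the back stop, at rest and released; the brown bottle stands upright within 20 mm of the coaster's centre, at rest (x of carton in the frame of bay_tab between -0.007 and 0.007 m and z of carton in the frame of bay_tab between -0.049 and -0.041 m and angle between the y axis of carton and the y axis of bay_tab, either way round below 0.1 rad and angle between carton's own z axis and vertical below 0.05 rad and x of carton in the frame of rack above -0.0195 m and linear speed of each of carton, bottle below 0.01 m/s and horizontal distance between bottle and coaster below 0.02 m and height (world z) of bottle between 0.001 and 0.009 m and angle between bottle's own z axis and vertical below 0.08 rad); the robot touches nothing.
It fails at once if the carton is squeezed too hard (fingers press on it with more than 24 N in all) (contact force between the fingers and carton above 24 N).
It fails at once if the brown bottle is squeezed too hard (more than 24 N in all) (contact force between the fingers and bottle above 24 N).
It fails at once if the carton is rammed against the rack (more than 20 N) or dropped (moving faster than 0.4 m/s while not held: a fall of about 1 cm) (contact force between carton and rack above 20 N or (contact force between the fingers and carton below 0.05 N and linear speed of carton above 0.4 m/s)).
It fails at once if the brown bottle is banged on the coaster (more than 20 N), dropped (moving faster than 0.4 m/s while not held) or tipped over (contact force between bottle and coaster above 20 N or angle between bottle's own z axis and vertical above 0.6 rad or (contact force between the fingers and bottle below 0.05 N and linear speed of bottle above 0.4 m/s)).
It fails at once if the stored carton, the beaker, the small box or the square box is disturbed (moved by more than 12 mm or tilted) (distance of any of stored_carton, beaker, small_box, square_box from where it was at the start of the episode above 0.012 m or angle between any of stored_carton, beaker, small_box, square_box's own z axis and vertical above 0.3 rad).
It also fails if it takes over 66 s, if anything falls off the work surface, if the arm or the gripper's body presses on something with over 40 N, if the wrist force passes 120 N, or if a joint passes its speed limit or range.

## Working session

There is one attempt and no reset: what is moved stays moved. The work goes in short steps, Python scripts to look and compute and a tool call to move; the robot and the scene stay as the last step left them, time stands still between calls to the robot, and variables do not carry over. Pictures are saved under pics/ and viewed, at most 10 in all, crops included, and the job is handed in when it is done.

Besides the shell and the picture viewer there is one more tool, called after "Request:" as name(argument=value, ...), one argument or row to a line, values as JSON. step_arm: Moves the arm, as the interface text tells. Its arguments: {"type":"object","properties":{"steps":{"type":"array","items":{"type":"number"}},"grip_force":{"type":"number"}},"required":["steps"]}

```bash
mkdir -p pics; cat > h.py <<'E'
import numpy as np, cv2
from cell import env
def cam(n):
    c=env.read_camera(n); return c['image'],np.array(c['camera_matrix']),np.array(c['R']),np.array(c['t'])
def back(K,R,t,uv,z):
    uv=np.atleast_2d(uv).astype(float); d=np.c_[uv,np.ones(len(uv))]@np.linalg.inv(K).T@R; C=-R.T@t
    return C+d*((z-C[2])/d[:,2])[:,None]
def proj(K,R,t,X):
    p=(np.atleast_2d(X)@R.T+t)@K.T; return p[:,:2]/p[:,2:]
E
python3 - <<'E'
from h import *
o=env.get_obs(); print({k:np.round(o[k],3) for k in('time_s','tool_pos','tool_rot','force','grip_width')})
for n in('scene','side','wrist'):
    im,K,R,t=cam(n); np.savez(f'c_{n}.npz',im=im,K=K,R=R,t=t); cv2.imwrite(f'pics/{n}0.png',im[...,::-1]); print(n,K[0],-R.T@t,R[2])
E
```

```text
{'time_s': np.float64(0.0), 'tool_pos': array([0.168, 0.628, 0.404]), 'tool_rot': array([-1.79889e+02,  5.00000e-03,  1.65062e+02]), 'force': array([-0.073,  0.145,  0.488]), 'grip_width': np.float64(0.087)}
scene [434.65474907   0.         319.51899308] [ 0.88760547 -0.34314712  0.82182897] [-0.27722792  0.35657321 -0.89218845]
side [430.65789589   0.         317.83623319] [ 1.09791993 -0.10901998  0.76017108] [-0.55915697  0.1041565  -0.82249311]
wrist [304.77602169   0.         318.4087881 ] [0.08675016 0.65013905 0.38323221] [ 0.29247713 -0.07998146 -0.95292187]
```

View pics/scene0.png

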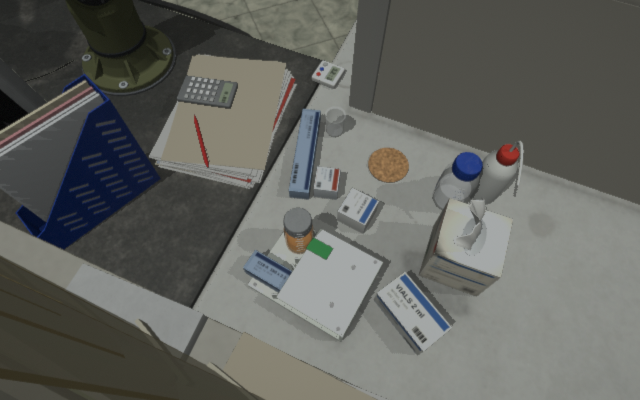

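View pics/side0.png

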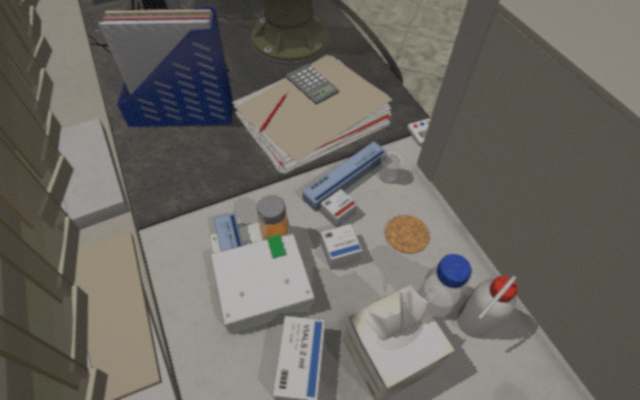

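The scene picture shows the carton at about (306,152), bottle cap (298,216), coaster (388,165), tab (319,249), beaker (335,122) and small box (327,180). Next is a zoom to pick out corners.

```bash
python3 - <<'E'
import numpy as np,cv2
def crop(n,u,v,s,w,h,out):
    im=np.load(f'c_{n}.npz')['im'][v:v+h,u:u+w,::-1]; b=cv2.resize(im,None,fx=s,fy=s,interpolation=cv2.INTER_CUBIC)
    for k in range(0,w,20): cv2.putText(b,str(u+k),(int(k*s),10),0,.35,(0,0,255)); cv2.line(b,(int(k*s),12),(int(k*s),18),(0,0,255))
    for k in range(0,h,20): cv2.putText(b,str(v+k),(0,int(k*s)+4),0,.35,(0,0,255)); cv2.line(b,(24,int(k*s)),(30,int(k*s)),(0,0,255))
    return b
a=crop('scene',240,100,2.4,166,250,0); b=crop('side',200,130,1.65,240,200,0)
o=np.zeros((600,800,3),np.uint8); o[:a.shape[0],:a.shape[1]]=a; o[:b.shape[0],402:402+b.shape[1]]=b[:,:398]
cv2.imwrite('pics/z1.png',o)
from h import *
d={n:np.load(f'c_{n}.npz') for n in('scene','side')}
for n,lo,hi in(('tab',(50,120,50),(85,255,220)),('coaster',(5,90,90),(16,255,255)),('carton',(100,60,60),(120,200,255))):
  for c in d:
    q=d[c]; m=cv2.inRange(cv2.cvtColor(q['im'],cv2.COLOR_RGB2HSV),lo,hi); k,l,s,ce=cv2.connectedComponentsWithStats(m)
    for i in range(1,k):
      if s[i,4]>150: print(n,c,s[i],ce[i].round(1), back(q['K'],q['R'],q['t'],ce[i],{'tab':.059,'coaster':.004,'carton':.03}[n]).round(4))
q=d['scene'];print(back(q['K'],q['R'],q['t'],[298,216],.108))
q=d['side'];print(back(q['K'],q['R'],q['t'],[272,206],.108))
E
```

```text
tab scene [307 239  25  20 265] [319.2 248. ] [[ 0.7109 -0.115   0.059 ]]
tab side [268 236  17  21 232] [276.  245.8] [[ 0.7114 -0.1134  0.059 ]]
coaster scene [ 369  148   39   34 1057] [388.  164.5] [[0.6948 0.1493 0.004 ]]
coaster scene [285 231  27  21 253] [298.  241.1] [[ 0.6555 -0.1136  0.004 ]]
coaster side [ 386  215   43   38 1262] [406.9 233.9] [[0.696  0.1511 0.004 ]]
coaster side [262 217  26  21 300] [275.1 228. ] [[ 0.64  -0.111  0.004]]
carton scene [ 37  74  73 164 486] [ 76.3 135.7] [[ 0.1222 -0.2342  0.03  ]]
carton scene [303 111  17  80 438] [311.2 150.7] [[0.5508 0.0585 0.03  ]]
carton scene [452 152  31  30 684] [466.9 165.9] [[0.8345 0.2362 0.03  ]]
carton scene [359 198  18  25 153] [367.7 210.4] [[0.7303 0.0182 0.03  ]]
carton scene [254 252  37  23 221] [272.2 263. ] [[ 0.653  -0.1859  0.03  ]]
carton scene [400 275  49  56 467] [424.4 302.6] [[ 0.9205 -0.0692  0.03  ]]
carton side [ 117    6  114  121 6371] [180.4  85.5] [[ 0.2047 -0.2995  0.03  ]]
carton side [314 150  70  52 461] [348.2 176. ] [[0.5514 0.0579 0.03  ]]
carton side [229 215  12  31 165] [234.9 230.2] [[ 0.6481 -0.1891  0.03  ]]
carton side [437 254  35  34 896] [453.7 270.2] [[0.7988 0.2066 0.03  ]]
carton side [307 322  15  75 570] [314.2 359.6] [[ 0.9154 -0.0753  0.03  ]]
[[ 0.65382767 -0.10536824  0.108     ]]
[[ 0.65574247 -0.11118586  0.108     ]]
```

View pics/z1.png

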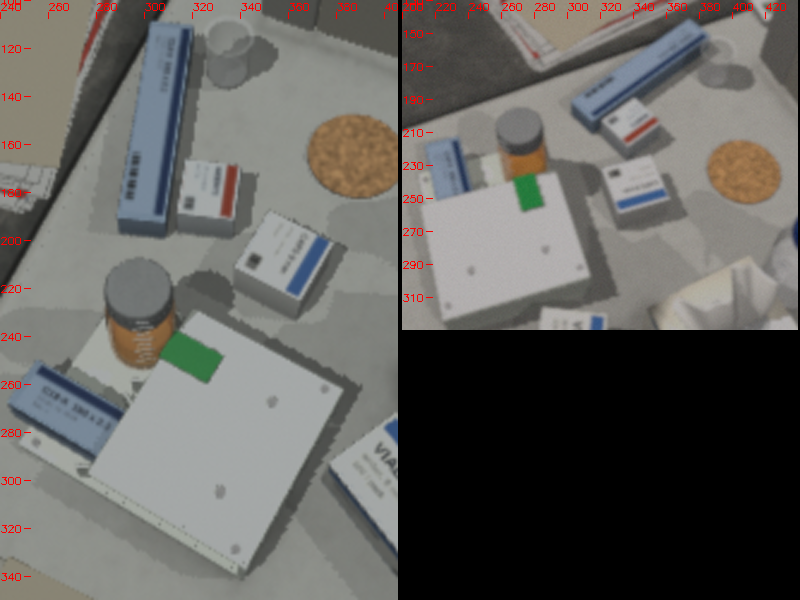

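```bash
python3 - <<'E'
from h import *
d={n:np.load(f'c_{n}.npz') for n in('scene','side')}
b=lambda n,p,z:back(d[n]['K'],d[n]['R'],d[n]['t'],p,z).round(4)[:,:2]
z1=lambda p:np.array(p)/2.4+[240,100]
z2=lambda p:(np.array(p)-[402,0])/1.65+[200,130]
def show(nm,P,ref):
    P=np.array(P); print(nm,P.mean(0).round(4),P.tolist(),'len',np.linalg.norm(np.roll(P,-1,0)-P,axis=1).round(3),'ang',[round(float(np.degrees(np.arctan2(*(P[(i+1)%4]-P[i])[::-1]))),1) for i in range(4)])
show('roof scene',b('scene',z1([(198,310),(345,385),(240,572),(90,468)]),.055),0)
show('roof side',b('side',z2([(558,172),(590,275),(443,320),(422,203)]),.055),0)
show('carton scene',b('scene',z1([(150,22),(192,27),(165,222),(118,218)]),.032),0)
show('carton side',b('side',z2([(690,22),(708,35),(590,115),(572,102)]),.032),0)
for n,p in(('scene',z1([(192,331),(222,356),(208,382),(161,356)])),('side',z2([(515,178),(535,174),(543,205),(524,210)]))): show('tab',b(n,p,.059),0)
show('cap',np.r_[b('scene',z1([(140,285)]),.108),b('side',z2([(519,127)]),.108),b('scene',z1([(140,285)]),.108),b('side',z2([(519,127)]),.108)],0)
E
```

```text
roof scene [ 0.764  -0.1469] [[0.6909, -0.0798], [0.8185, -0.0583], [0.8396, -0.2198], [0.7072, -0.2298]] len [0.129 0.163 0.133 0.151] ang [9.6, -82.6, -175.7, 96.2]
roof side [ 0.7638 -0.1449] [[0.6902, -0.0762], [0.8182, -0.06], [0.8413, -0.2131], [0.7056, -0.2302]] len [0.129 0.155 0.137 0.155] ang [7.2, -81.4, -172.8, 95.7]
carton scene [0.5388 0.0533] [[0.4651, 0.1328], [0.5, 0.1532], [0.6121, -0.0253], [0.5781, -0.0475]] len [0.04  0.211 0.041 0.213] ang [30.3, -57.9, -146.9, 122.1]
carton side [0.5373 0.0552] [[0.4707, 0.1356], [0.4974, 0.1541], [0.6022, -0.0248], [0.579, -0.044]] len [0.032 0.207 0.03  0.21 ] ang [34.7, -59.6, -140.4, 121.1]
tab [ 0.7146 -0.1128] [[0.6994, -0.0982], [0.7306, -0.1], [0.7351, -0.1235], [0.6935, -0.1296]] len [0.031 0.024 0.042 0.032] ang [-3.3, -79.2, -171.7, 79.4]
tab [ 0.7123 -0.1115] [[0.6926, -0.1254], [0.691, -0.1025], [0.7314, -0.0984], [0.7342, -0.1197]] len [0.023 0.041 0.021 0.042] ang [94.0, 5.8, -82.5, -172.2]
cap [ 0.6577 -0.1113] [[0.6578, -0.1092], [0.6575, -0.1134], [0.6578, -0.1092], [0.6575, -0.1134]] len [0.004 0.004 0.004 0.004] ang [-94.1, 85.9, -94.1, 85.9]
```

```bash
python3 - <<'E'
from h import *
d={n:np.load(f'c_{n}.npz') for n in('scene','side')}
b=lambda n,p,z:print(n,p,back(d[n]['K'],d[n]['R'],d[n]['t'],p,z).round(3)[:,:2].tolist())
b('scene',[(352,106),(530,158),(640,192)],0)  # cabinet foot
b('side',[(419,158),(590,393)],0)
b('scene',[(297,67),(252,182),(150,158),(190,55),(235,183)],.054)
b('side',[(360,60),(390,100),(278,165),(235,103)],.054)
b('scene',[(130,55)],0)
def w(x,y,z):
    for n in d: print(n,proj(d[n]['K'],d[n]['R'],d[n]['t'],[[x,y,z]]).round(0))
w(.62,.25,0.3);w(.5,.25,.3)
E
```

```text
scene [(352, 106), (530, 158), (640, 192)] [[0.534, 0.233], [0.933, 0.365], [1.157, 0.434]]
side [(419, 158), (590, 393)] [[0.503, 0.237], [1.034, 0.366]]
scene [(297, 67), (252, 182), (150, 158), (190, 55), (235, 183)] [[0.388, 0.207], [0.515, -0.087], [0.311, -0.177], [0.165, 0.077], [0.49, -0.11]]
side [(360, 60), (390, 100), (278, 165), (235, 103)] [[0.205, 0.16], [0.361, 0.198], [0.518, -0.088], [0.315, -0.166]]
scene [(130, 55)] [[-0.005, 0.011]]
scene [[410.  12.]]
side [[488.  90.]]
scene [[354. -17.]]
side [[461.  44.]]
```

View pics/wrist0.png

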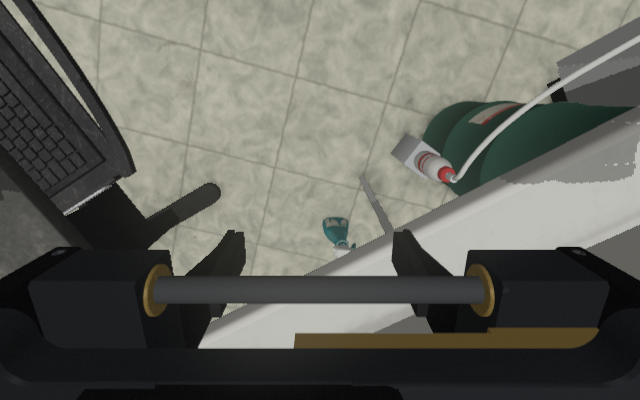

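The wrist picture shows only the floor to the left of the bench, with the fingers near (240,250) and (400,250). The foot of the cabinet's near corner is at about (0.52, 0.235), so I'll pass it on the robot side.

Request:
step_arm(
  steps=[1,0,0,0,-7.5,1,0,0,0,-7.5,1,-26.5,-48.5,0,0,1,-26.5,-48.5,0,0,1,-26.5,-48.5,0,0,1,-26.5,-48.5,0,0,1,-26.5,-48.5,0,0,1,-26.5,-48.5,0,0,1,-26.5,-48.5,0,0,1,-26.5,-48.5,0,0],
  grip_force=5,
)

```text
time_s: 1.4
tool_pos: [0.3805, 0.2384, 0.4047]
tool_rot: [180.0, 0.0, -179.9]
force: [0.5, -0.3, -0.8]
grip_width: 0.0871
grasp_force: 0.0
```

Request:
step_arm(
  steps=[1,-35,-44,0,0,1,-35,-44,0,0,1,-35,-44,0,0,1,-35,-44,0,0,1,-35,-44,0,0,1,-35,-44,0,0,1,-35,-44,30,0,1,-35,-44,30,0,1,0,0,0,0],
)

```text
time_s: 2.52
tool_pos: [0.6589, -0.1142, 0.3404]
tool_rot: [-179.8, -0.5, 179.7]
force: [-0.6, 1.2, -0.6]
grip_width: 0.0867
grasp_force: 0.0
```

```bash
python3 - <<'E'
from h import *
o=env.get_obs(); print({k:np.round(o[k],4) for k in('time_s','tool_pos','tool_rot','force','qpos')})
im,K,R,t=cam('wrist'); np.savez('c_w1.npz',im=im,K=K,R=R,t=t); cv2.imwrite('pics/w1.png',im[...,::-1])
E
```

```text
{'time_s': np.float64(2.525), 'tool_pos': array([ 0.6589, -0.1142,  0.3404]), 'tool_rot': array([-179.7532,   -0.4833,  179.6854]), 'force': array([-0.6145,  1.1513, -0.6428]), 'qpos': array([-18.7037,  25.5306,  35.1549,  85.9155, -14.6164,  73.6938,
       107.7099])}
```

View pics/w1.png

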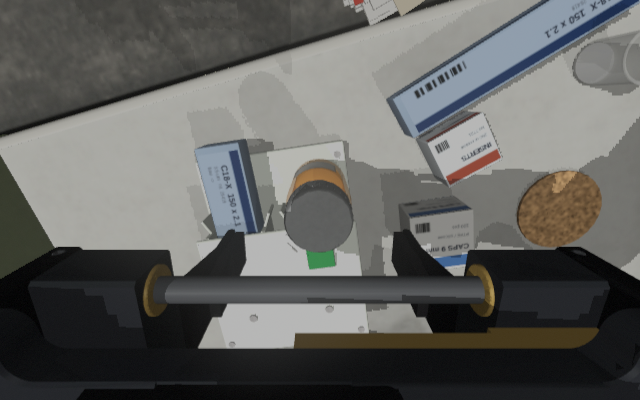

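The wrist view has the cap centred near (319,214), the tab (320,259), the coaster (560,208), the stored carton (225,190) and the carton's near end (395,115).

```bash
python3 - <<'E'
from h import *
q=np.load('c_w1.npz'); b=lambda p,z:back(q['K'],q['R'],q['t'],p,z).round(4)[:,:2]
print('cap',b([(319,214)],.118)); print('tab',b([(321,259)],.059)); print('coaster',b([(560,208)],.004))
g=cv2.inRange(cv2.cvtColor(q['im'],cv2.COLOR_RGB2HSV),(5,90,90),(16,255,255)); 
k,l,s,c=cv2.connectedComponentsWithStats(g); print([(c[i].round(1),b([c[i]],.004)) for i in range(1,k) if s[i,4]>500])
e=b([(241,140),(262,231),(196,149)],.042); d=e[1]-e[0]; print('stored',e,np.degrees(np.arctan2(d[1],d[0])))
e=b([(388,98),(558,0),(408,138),(640,3)],.032); print('carton',e,[np.degrees(np.arctan2(*(e[i+1]-e[i])[::-1])) for i in(0,2)])
e=b([(267,152),(347,141),(366,334)],.010);print('apron',e)
E
```

```text
cap [[ 0.6524 -0.114 ]]
tab [[ 0.7212 -0.1125]]
coaster [[0.6898 0.1503]]
[(array([319.2, 177.1]), array([[ 0.6539, -0.1141]])), (array([559.3, 209.3]), array([[0.6913, 0.1499]]))]
stored [[ 0.6094 -0.1848]
 [ 0.6993 -0.1711]
 [ 0.6174 -0.2268]] 8.66472863695031
carton [[ 0.5737 -0.0516]
 [ 0.4972  0.0838]
 [ 0.6095 -0.0307]
 [ 0.4998  0.1519]] [np.float64(119.46612751049351), np.float64(120.99604623613368)]
apron [[ 0.6257 -0.1674]
 [ 0.6149 -0.0858]
 [ 0.853  -0.0568]]
```

Request:
step_arm(
  steps=[1,2,0,25,0,1,0,0,25,0,1,0,0,20,0,1,0,0,5,0,1,0,0,0,0,0.4,0,0,0,0,0.4,0,0,0,0,0.4,0,0,0,0,0.4,0,0,0,0,0.4,0,0,0,0],
  grip_force=6,
)

```text
time_s: 3.82
tool_pos: [0.6571, -0.1103, 0.2712]
tool_rot: [-180.0, 0.0, -180.0]
force: [0.4, -1.3, 1.8]
grip_width: 0.0501
grasp_force: 6.1
```

Request:
step_arm(
  steps=[0.4,0,0,-10,0,0.4,0,0,-25,0,0.4,0,0,-25,0,0.4,0,5,-15,0,0.4,-2,20,0,0,0.4,-6,35,0,0,0.4,-6,45,0,0,0.4,-6,45,0,0,0.4,-6,45,0,0,0.4,-6,40,0,0,0.4,-4,20,0,0,0.4,0,5,0,0],
)

```text
time_s: 5.32
tool_pos: [0.6924, 0.1524, 0.3447]
tool_rot: [-180.0, -0.1, -179.8]
force: [0.1, -0.7, -2.1]
grip_width: 0.05
grasp_force: 5.9
```

Request:
step_arm(
  steps=[0.4,0,0,20,0,0.4,0,0,25,0,0.4,0,0,18,0,0.4,0,0,8,0,0.4,0,0,3,0,0.4,0,0,0,0],
)

```text
time_s: 6.08
tool_pos: [0.693, 0.1501, 0.2725]
tool_rot: [180.0, 0.1, -180.0]
force: [0.2, 0.8, -1.9]
grip_width: 0.0501
grasp_force: 5.9
```

```bash
python3 - <<'E'
from h import *
o=env.get_obs(); print({k:np.round(o[k],4) for k in('time_s','tool_pos','tool_rot','force','qpos','grip_width')})
a=cam('side')[0][90:350,270:590,::-1]; b=cam('scene')[0][50:310,260:580,::-1]
cv2.imwrite('pics/b1.png',np.hstack([cv2.resize(a,None,fx=1.25,fy=1.25),cv2.resize(b,None,fx=1.25,fy=1.25)]))
E
```

```text
{'time_s': np.float64(6.075), 'tool_pos': array([0.693 , 0.1501, 0.2725]), 'tool_rot': array([ 1.799889e+02,  5.630000e-02, -1.799502e+02]), 'force': array([ 0.237 ,  0.8029, -1.9217]), 'qpos': array([-34.9575,  32.4488,  29.2291,  83.2973, -16.3636,  68.4411,
        86.511 ]), 'grip_width': np.float64(0.0501)}
```

View pics/b1.png

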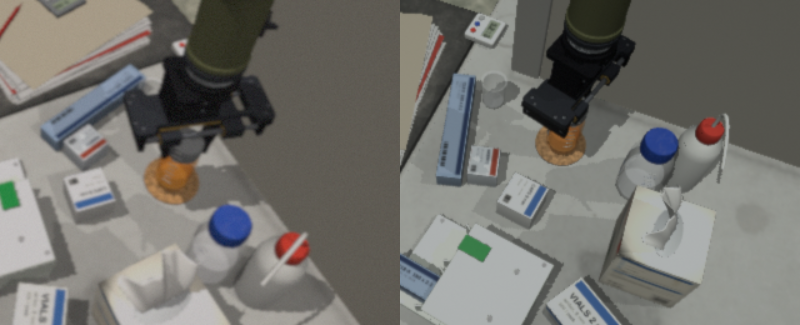

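Both views show the bottle upright and centred over the coaster, (172,180) in the left panel and (560,145) in the right. I'll lower it the last 7 mm and release.

Request:
step_arm(
  steps=[0.4,0,0,3,0,0.4,0,0,2,0,0.4,0,0,1,0,0.4,0,0,1,0,0.4,0,0,0,0],
)

```text
time_s: 6.8
tool_pos: [0.6929, 0.1502, 0.2653]
tool_rot: [180.0, 0.0, -179.9]
force: [-0.2, 0.1, -0.1]
grip_width: 0.0499
grasp_force: 5.9
```

Request:
step_arm(
  steps=[0.7,0,0,0,0,1,0,0,0,0,1,0,0,0,0,1,0,0,-15,0,1,0,0,-30,0,1,0,0,-35,0,1,39,-24,0,0,1,39,-24,0,0,1,39,-24,0,0,1,38,-25,0,0],
)

```text
time_s: 8.05
tool_pos: [0.5368, 0.0521, 0.3461]
tool_rot: [180.0, 0.1, -179.9]
force: [-0.2, -0.6, 0.8]
grip_width: 0.0869
grasp_force: 0.0
```

Request:
step_arm(
  steps=[1,0,0,0,10,1,0,0,0,10,1,0,0,0,10,1,0,0,0,10,1,0,0,0,10,1,0,0,0,9,1,0,0,0,0],
)

```text
time_s: 8.93
tool_pos: [0.5381, 0.0529, 0.346]
tool_rot: [179.9, 0.0, 121.1]
force: [0.1, 0.4, 1.4]
grip_width: 0.0872
grasp_force: 0.0
```

```bash
python3 - <<'E'
from h import *
o=env.get_obs(); print({k:np.round(o[k],4) for k in('time_s','tool_pos','tool_rot','force','qpos','grip_width')})
im,K,R,t=cam('wrist'); np.savez('c_w2.npz',im=im,K=K,R=R,t=t)
P=o['tool_pos']; c=np.array([.538,.0535]); a=np.radians(121); u=np.array([np.cos(a),np.sin(a)]); v=np.array([-u[1],u[0]])
X=[[*(c+s*.1075*u+w*.021*v),.032] for s,w in((1,1),(1,-1),(-1,-1),(-1,1))]
im=im[...,::-1].copy(); cv2.polylines(im,[proj(K,R,t,X).astype(np.int32)],True,(0,0,255),1)
cv2.imwrite('pics/w2.png',im)
s=cam('side')[0]; cv2.imwrite('pics/s2.png',s[130:330,300:500,::-1])
E
```

```text
{'time_s': np.float64(8.925), 'tool_pos': array([0.5381, 0.0529, 0.346 ]), 'tool_rot': array([1.799037e+02, 4.800000e-03, 1.211436e+02]), 'force': array([0.064 , 0.3623, 1.4217]), 'qpos': array([-43.8783,   7.9835,  38.7011, 104.514 ,  -5.369 ,  69.2343,
        27.5951]), 'grip_width': np.float64(0.0872)}
```

View pics/w2.png

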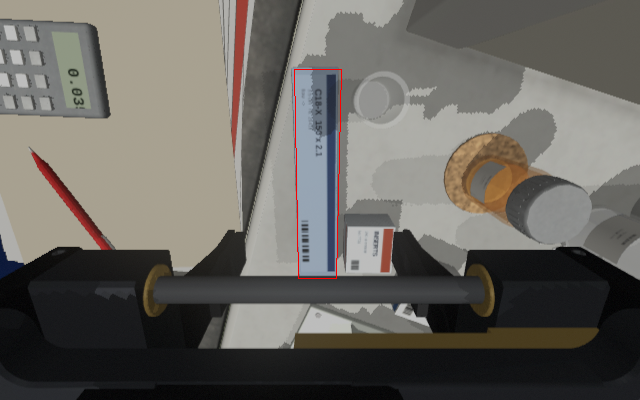

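The predicted outline (red, u 295–340, v 68–278) sits on the carton. The middle is free of the beaker (380,98) and small box (370,245), and the bottle stands on the coaster. Descending with the fingers narrowed.

Request:
step_arm(
  steps=[0.72,0,0,30,0,0.72,0,0,45,0,0.72,0,0,45,0,0.72,0,0,25,0,0.72,0,0,10,0,0.72,0,0,3,0,0.72,0,0,0,0],
  grip_force=5,
)

```text
time_s: 9.9
tool_pos: [0.5385, 0.0532, 0.1879]
tool_rot: [179.9, 0.0, 121.1]
force: [0.3, -0.3, 0.1]
grip_width: 0.0627
grasp_force: 0.0
```

Request:
step_arm(
  steps=[0.4,0,0,0,0,0.4,0,0,0,0,0.4,0,0,0,0,0.4,0,0,0,0],
)

```text
time_s: 10.4
tool_pos: [0.5379, 0.0531, 0.1873]
tool_rot: [180.0, -0.0, 121.1]
force: [-2.7, 0.0, 4.6]
grip_width: 0.0423
grasp_force: 5.0
```

Request:
step_arm(
  steps=[0.4,0,0,-5,0,0.4,0,0,-25,0,0.4,0,0,-40,0,0.4,0,0,-30,-6,0.4,0,0,0,-9,0.4,0,0,0,-9,0.4,0,0,0,-9,0.4,0,0,0,-9,0.4,0,0,0,-9,0.4,0,0,0,-9,0.4,0,0,0,-7,0.4,0,0,0,0],
)

```text
time_s: 11.9
tool_pos: [0.5377, 0.053, 0.2868]
tool_rot: [180.0, -0.0, -172.0]
force: [0.5, -0.4, -0.9]
grip_width: 0.0419
grasp_force: 5.0
```

Request:
step_arm(
  steps=[0.4,-1,-12,0,0,0.4,-3,-25,0,0,0.4,-3,-35,0,0,0.4,-3,-35,0,0,0.4,-3,-35,0,0,0.4,-3,-28,0,0,0.4,-2,-17,0,0,0.4,0,0,15,0,0.4,0,0,25,0,0.4,0,0,0,0],
)

```text
time_s: 13.15
tool_pos: [0.5806, -0.1275, 0.244]
tool_rot: [179.9, -0.3, -171.9]
force: [-0.3, 0.1, -2.1]
grip_width: 0.0417
grasp_force: 5.0
```

```bash
cat >> h.py <<'E'
RO=np.array([.729,-.1505]); RY=np.radians(7.5)
def rk(x,y,z): return [RO[0]+x*np.cos(RY)-y*np.sin(RY),RO[1]+x*np.sin(RY)+y*np.cos(RY),z]
def overlay(n,polys,box,s,out):
    im,K,R,t=cam(n); u,v,w,h=box; b=cv2.resize(im[v:v+h,u:u+w,::-1],None,fx=s,fy=s,interpolation=cv2.INTER_CUBIC)
    for P,col in polys: cv2.polylines(b,[np.round((proj(K,R,t,P)+.5-[u,v])*s).astype(np.int32)],True,col,1)
    return b
roof=([rk(-.033,.078,.055),rk(.103,.078,.055),rk(.103,-.078,.055),rk(-.033,-.078,.055)],(0,0,255))
tab=([rk(-.034,.053,.059),rk(.010,.053,.059),rk(.010,.027,.059),rk(-.034,.027,.059)],(255,0,255))
def cart(c,yaw,z):
    a=np.radians(yaw);u=np.array([np.cos(a),np.sin(a)]);v=np.array([-u[1],u[0]]);c=np.array(c)
    return ([[*(c+s*.1075*u+w*.021*v),z] for s,w in((1,1),(1,-1),(-1,-1),(-1,1))],(0,255,255))
E
python3 - <<'E'
from h import *
o=env.get_obs(); print({k:np.round(o[k],4) for k in('time_s','tool_pos','tool_rot','force','qpos','grip_width','grasp_force')})
p=o['tool_pos']; z=p[2]-.187+.032
P=[roof,tab,cart(p[:2],8,z)]
a=overlay('scene',P,(215,150,200,200),2,0); b=overlay('side',P,(160,130,200,200),2,0)
cv2.imwrite('pics/p1.png',np.hstack([a,b]))
E
```

```text
{'time_s': np.float64(13.15), 'tool_pos': array([ 0.5806, -0.1275,  0.244 ]), 'tool_rot': array([ 179.8644,   -0.3225, -171.8527]), 'force': array([-0.2841,  0.0802, -2.0863]), 'qpos': array([-19.2041,  21.7978,  35.028 , 102.5312, -14.186 ,  60.4609,
       119.1799]), 'grip_width': np.float64(0.0417), 'grasp_force': np.float64(4.9812)}
```

View pics/p1.png

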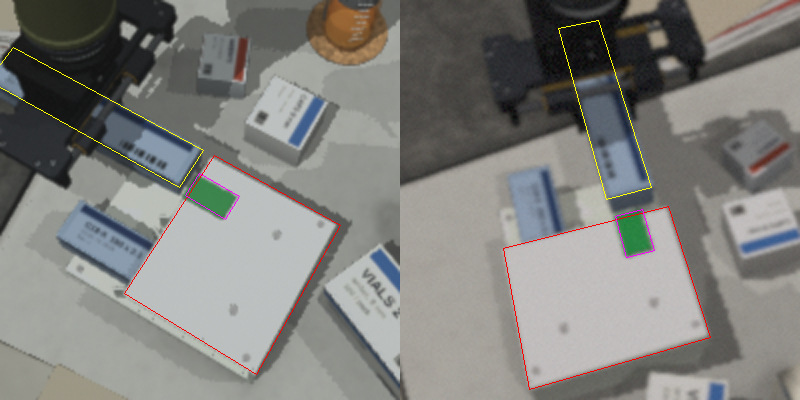

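The overlay fits the rack and tab in both views. The held carton's front end (190,165) is on the bay line and just short of the mouth. Lowering to about 3.5 mm above the rack floor.

Request:
step_arm(
  steps=[0.4,0,-1,15,0.5,0.4,0,0,18,0,0.4,0,0,9,0,0.4,0,0,4,0,0.4,0,0,0,0,0.4,0,0,0,0],
)

```text
time_s: 14.0
tool_pos: [0.5822, -0.1307, 0.2012]
tool_rot: [-180.0, 0.0, -172.4]
force: [1.0, 0.3, -1.7]
grip_width: 0.0416
grasp_force: 5.0
```

```bash
python3 - <<'E'
from h import *
o=env.get_obs(); print({k:np.round(o[k],4) for k in('time_s','tool_pos','tool_rot','force','grip_width','grasp_force')})
p=o['tool_pos']; z=p[2]-.187+.032
d=p[:2]-np.array([.7113,-.1133]); print('along,lat',d@[np.cos(RY),np.sin(RY)],d@[-np.sin(RY),np.cos(RY)])
P=[roof,cart(p[:2],o['tool_rot'][2]+180,z)]
a=overlay('scene',P,(215,150,200,200),2,0); b=overlay('side',P,(160,130,200,200),2,0)
cv2.imwrite('pics/p2.png',np.hstack([a,b]))
E
```

```text
{'time_s': np.float64(14.0), 'tool_pos': array([ 0.5822, -0.1307,  0.2012]), 'tool_rot': array([-1.799947e+02,  3.200000e-02, -1.724492e+02]), 'force': array([ 1.0137,  0.2616, -1.682 ]), 'grip_width': np.float64(0.0416), 'grasp_force': np.float64(4.9998)}
along,lat -0.1302859909401281 -0.00036231693653029
```

View pics/p2.png

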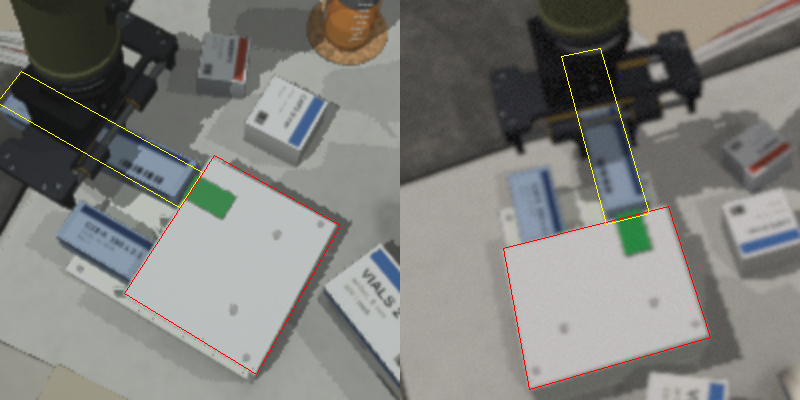

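Both views show the carton's front end level with the roof edge and centred on the tab. Sliding in 72 mm.

Request:
step_arm(
  steps=[0.4,-4,0,0,0,0.4,-7,0,0,0,0.4,-7,0,0,0,0.4,-7,0,0,0,0.4,-5,0,0,0,0.4,0,0,0,0],
)

```text
time_s: 14.85
tool_pos: [0.6106, -0.127, 0.1999]
tool_rot: [180.0, -0.3, -172.5]
force: [-4.8, -0.7, -1.5]
grip_width: 0.0419
grasp_force: 5.0
```

Request:
step_arm(
  steps=[0.4,-5,0,0,0,0.4,-8,0,0,0,0.4,-8,0,0,0,0.4,-8,0,0,0,0.4,-8,0,0,0,0.4,-5,0,0,0,0.4,0,0,0,0],
)

```text
time_s: 15.72
tool_pos: [0.6524, -0.1215, 0.1999]
tool_rot: [180.0, -0.3, -172.5]
force: [-3.9, -0.5, -1.0]
grip_width: 0.0419
grasp_force: 5.0
```

Request:
step_arm(
  steps=[0.4,0,0,1.5,0,0.4,0,0,1,0,0.4,0,0,0.5,0,0.4,0,0,0.5,0,0.4,0,0,0,0],
)

```text
time_s: 16.35
tool_pos: [0.6528, -0.1214, 0.1975]
tool_rot: [180.0, -0.1, -172.5]
force: [-5.2, -0.7, 1.2]
grip_width: 0.0417
grasp_force: 5.0
```

Request:
step_arm(
  steps=[0.55,0,0,0,0,0.72,0,0,0,0,0.72,0,0,0,0,0.72,0,0,-10,0,0.72,0,0,-35,0,0.72,0,0,-40,0,0.72,20,0,-30,0,0.72,40,0,-30,0,0.72,40,0,0,0,0.72,0,0,0,0],
)

```text
time_s: 17.6
tool_pos: [0.552, -0.1357, 0.3436]
tool_rot: [179.9, 0.1, -172.6]
force: [0.5, 0.2, 0.0]
grip_width: 0.0626
grasp_force: 0.0
```

```bash
python3 - <<'E'
from h import *
o=env.get_obs(); print({k:np.round(o[k],4) for k in('time_s','tool_pos','tool_rot','force','grip_width','grasp_force')})
c=rk(-.0705,.0395,0)[:2]; P=[roof,tab,cart(c,7.5,.042)]
a=overlay('scene',P,(215,150,200,200),2,0); b=overlay('wrist',P,(130,0,400,300),1.33,0); b=b[:,:]
o=np.zeros((600,800,3),np.uint8); o[:400,:400]=a; 
b=cv2.resize(b,(400,300)); o[:300,400:]=b
b2=overlay('side',P,(170,120,150,150),2,0); o[300:600,400:700]=b2
cv2.imwrite('pics/p3.png',o)
E
```

```text
{'time_s': np.float64(17.6), 'tool_pos': array([ 0.552 , -0.1357,  0.3436]), 'tool_rot': array([ 1.798985e+02,  7.880000e-02, -1.725956e+02]), 'force': array([0.5184, 0.1653, 0.0239]), 'grip_width': np.float64(0.0626), 'grasp_force': np.float64(0.0)}
```

View pics/p3.png

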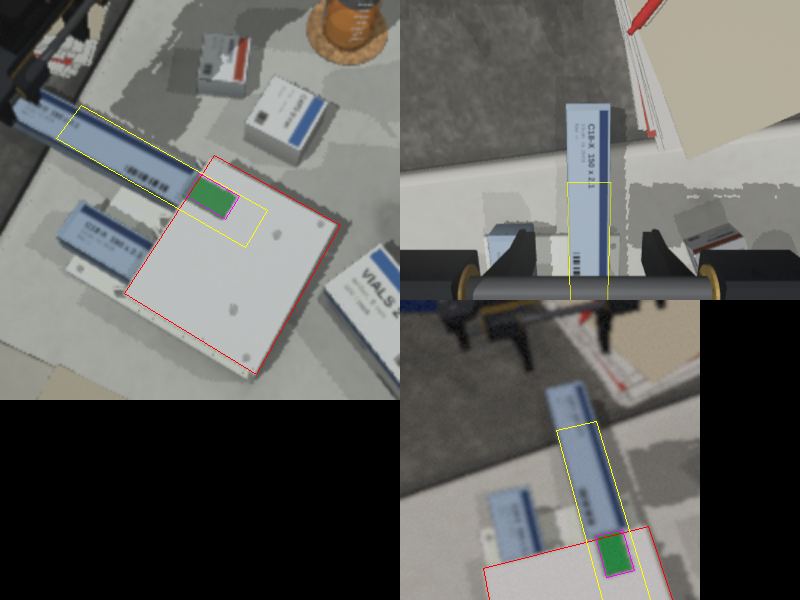

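The carton slipped back through the grip instead of going in: its outer end is at (588,104) in the wrist panel, well behind the yellow target. I'll measure where it lies now.

```bash
python3 - <<'E'
from h import *
T=np.array([.7113,-.1133]);u=np.array([np.cos(RY),np.sin(RY)]);v=np.array([-u[1],u[0]])
for n in('wrist','scene','side'):
    im,K,R,t=cam(n)
    pts={'wrist':[(296,104),(340,104),(306,250)],'scene':[(215+15/2,150+100/2),(215+183/2,150+205/2),(215+203/2,150+172/2)],'side':[(170+148/2,120+90/2),(170+182/2,120+82/2),(170+186/2,120+245/2)]}[n]
    X=back(K,R,t,pts,.042)
    for x in X: d=x[:2]-T; print(n,x.round(4),'rackx',round(d@u-.012,4),'lat',round(d@v,4))
    hsv=cv2.cvtColor(im,cv2.COLOR_RGB2HSV); m=cv2.inRange(hsv,(100,40,50),(122,255,255)); k,l,s,c=cv2.connectedComponentsWithStats(m)
    for i in range(1,k):
        if s[i,4]>300:
            X=back(K,R,t,[c[i]],.042)[0]; d=X[:2]-T
            if abs(d@u)<.3 and abs(d@v)<.03:
                r=cv2.minAreaRect(np.argwhere(l==i)[:,::-1].astype(np.float32)); bx=back(K,R,t,cv2.boxPoints(r),.042)[:,:2]-T
                print(n,s[i],'box rackx',(bx@u-.012).round(4),'lat',(bx@v).round(4))
E
```

```text
wrist [ 0.4809 -0.1629  0.042 ] rackx -0.2469 lat -0.0192
wrist [ 0.4758 -0.1245  0.042 ] rackx -0.247 lat 0.0197
wrist [ 0.6224 -0.1369  0.042 ] rackx -0.1032 lat -0.0118
wrist [ 296  102   44  175 2996] box rackx [-0.2486 -0.2486 -0.0726 -0.0725] lat [-0.0191  0.0188  0.0228 -0.0227]
scene [ 0.4909 -0.1509  0.042 ] rackx -0.2354 lat -0.0085
scene [ 0.6936 -0.132   0.042 ] rackx -0.0319 lat -0.0162
scene [ 0.6874 -0.0938  0.042 ] rackx -0.0332 lat 0.0224
scene [ 223  195   92   60 2135] box rackx [-0.2254 -0.2356 -0.0386 -0.0337] lat [-0.0341  0.0175  0.0243 -0.0251]
scene [400 274  49  57 506] box rackx [0.1403 0.1453 0.2552 0.25  ] lat [ 0.0301  0.0435 -0.0039 -0.0163]
side [ 0.4965 -0.1593  0.042 ] rackx -0.231 lat -0.0176
side [ 0.491  -0.1224  0.042 ] rackx -0.2316 lat 0.0197
side [ 0.6911 -0.137   0.042 ] rackx -0.0351 lat -0.0209
side [ 243  161   41   78 1569] box rackx [-0.2334 -0.2379 -0.0431 -0.041 ] lat [-0.0234  0.0231  0.0231 -0.0182]
side [307 321  15  77 613] box rackx [0.247  0.1368 0.1423 0.2519] lat [-0.0175  0.0278  0.0409 -0.0055]
```

It never entered: it was tilted front-up in the grip, so the front caught the roof edge. It now leans on the rack's front edge with the outer end on the bench. I'll take it nearer the outer end, lift that end until it levels on the rack floor, and slide it in.

Request:
step_arm(
  steps=[0.72,25,1,0,0,0.72,0,0,40,0,0.72,0,0,45,0,0.72,0,0,40,0,0.72,0,0,22,0,0.72,0,0,8,0,0.72,0,0,0,0,0.4,0,0,0,0,0.4,0,0,0,0,0.4,0,0,0,0],
  grip_force=5,
)

```text
time_s: 19.15
tool_pos: [0.5297, -0.1366, 0.1881]
tool_rot: [-180.0, 0.1, -172.4]
force: [0.1, -0.3, 0.5]
grip_width: 0.042
grasp_force: 5.0
```

Request:
step_arm(
  steps=[0.4,0,0,-3,0,0.4,0,0,-3,0,0.4,0,0,-2,0,0.4,0,0,0,0],
)

```text
time_s: 19.65
tool_pos: [0.5294, -0.1365, 0.1956]
tool_rot: [180.0, 0.0, -172.4]
force: [-0.3, 0.3, 0.2]
grip_width: 0.0423
grasp_force: 5.0
```

```bash
cat > m.py <<'E'
from h import *
# best-fit of outline visible: report top-edge points of blue mask in scene/side vs model of level carton at centre rack x
T=np.array([.7113,-.1133]);u=np.array([np.cos(RY),np.sin(RY)]);v=np.array([-u[1],u[0]])
o=env.get_obs(); d=o['tool_pos'][:2]-T; print('tcp rackx',round(d@u-.012,4),'lat',round(d@v,4),o['tool_pos'].round(4),o['force'].round(1),o['time_s'])
for n in('scene','side','wrist'):
    im,K,R,t=cam(n); m=cv2.inRange(cv2.cvtColor(im,cv2.COLOR_RGB2HSV),(100,40,50),(122,255,255))
    yy,xx=np.nonzero(m); X=back(K,R,t,np.c_[xx,yy],.042)[:,:2]-T; a=X@u-.012; b=X@v
    ok=(np.abs(b)<.03)&(a>-.28)&(a<-.02); a,b=a[ok],b[ok]
    h,_=np.histogram(a,np.arange(-.28,-.01,.01)); print(n,'a',np.percentile(a,[.5,99.5]).round(4) if len(a) else 0,[(round(c,3),np.percentile(b[np.abs(a-c)<.006],[2,98]).round(4).tolist()) for c in(-.22,-.18,-.14,-.1,-.06,-.045) if (np.abs(a-c)<.006).sum()>25])
E
python3 m.py
```

```text
tcp rackx -0.1954 lat 0.0008 [ 0.5294 -0.1365  0.1956] [-0.3  0.3  0.2] 19.65
scene a [-0.1959 -0.0392] [(-0.18, [-0.0116, 0.0221]), (-0.14, [-0.026, 0.0205]), (-0.1, [-0.0255, 0.0208]), (-0.06, [-0.0245, 0.0209]), (-0.045, [-0.0245, 0.0216])]
side a [-0.2229 -0.0455] [(-0.22, [-0.0168, 0.0225]), (-0.18, [-0.0187, 0.0237]), (-0.14, [-0.0179, 0.0219]), (-0.1, [-0.017, 0.0217]), (-0.06, [-0.0165, 0.0218]), (-0.045, [-0.0164, 0.0222])]
wrist a [-0.2534 -0.1599] [(-0.22, [-0.0181, 0.021]), (-0.18, [-0.0179, 0.021])]
```

Request:
step_arm(
  steps=[0.4,-3,0,0,0,0.4,-4,0,0,0,0.4,-4,0,0,0,0.4,-4,0,0,0],
)

```text
time_s: 20.3
tool_pos: [0.5446, -0.1345, 0.1954]
tool_rot: [-180.0, -0.0, -172.4]
force: [-1.6, -1.0, 0.4]
grip_width: 0.0419
grasp_force: 5.0
```

```bash
python3 m.py
```

```text
tcp rackx -0.1801 lat 0.0008 [ 0.5446 -0.1345  0.1954] [-1.6 -1.   0.4] 20.3
scene a [-0.1795 -0.0391] [(-0.18, [-0.0025, 0.02]), (-0.14, [-0.026, 0.0205]), (-0.1, [-0.0259, 0.0207]), (-0.06, [-0.0245, 0.0215]), (-0.045, [-0.0248, 0.0216])]
side a [-0.205  -0.0456] [(-0.18, [-0.0184, 0.0235]), (-0.14, [-0.0165, 0.0211]), (-0.1, [-0.0183, 0.0216]), (-0.06, [-0.0165, 0.0214]), (-0.045, [-0.0163, 0.0222])]
wrist a [-0.238  -0.1442] [(-0.22, [-0.0185, 0.0212]), (-0.18, [-0.018, 0.0211]), (-0.14, [-0.0179, 0.021])]
```

The carton moves with the grip at only 1.6 N. Continuing in.

Request:
step_arm(
  steps=[0.4,-5,0,0,0,0.4,-6,0,0,0,0.4,-7,0,0,0,0.4,-7,0,0,0,0.4,-7,0,0,0,0.4,-7,0,0,0,0.4,-7,0,0,0,0.4,-7,0,0,0,0.4,-7,0,0,0,0.4,-6,0,0,0,0.4,-4,0,0,0,0.4,0,0,0,0],
)

```text
time_s: 21.95
tool_pos: [0.6144, -0.1252, 0.1957]
tool_rot: [-180.0, 0.1, -172.4]
force: [-0.1, -0.4, 3.9]
grip_width: 0.0417
grasp_force: 5.0
```

```bash
python3 m.py
```

```text
tcp rackx -0.1096 lat 0.0008 [ 0.6144 -0.1252  0.1957] [-0.1 -0.4  3.9] 21.95
scene a [-0.1037 -0.0382] [(-0.1, [-0.0021, 0.0218]), (-0.06, [-0.0255, 0.0209]), (-0.045, [-0.0255, 0.0205])]
side a [-0.128  -0.0442] [(-0.1, [-0.0192, 0.0233]), (-0.06, [-0.017, 0.0214]), (-0.045, [-0.0181, 0.0216])]
wrist a [-0.1687 -0.0737] [(-0.14, [-0.0184, 0.0211])]
```

Request:
step_arm(
  steps=[0.5,0,0,0,0,0.6,0,0,0,0,0.72,0,0,0,0,0.72,0,0,0,0,0.72,0,0,-15,0,0.72,10,0,-35,0,0.72,20,0,-35,0,0.72,10,0,-15,0,0.72,0,0,0,0],
)

```text
time_s: 23.22
tool_pos: [0.574, -0.1309, 0.2968]
tool_rot: [180.0, 0.2, -172.5]
force: [0.5, 0.9, -0.7]
grip_width: 0.0628
grasp_force: 0.0
```

```bash
python3 m.py
```

```text
tcp rackx -0.1505 lat 0.0005 [ 0.574  -0.1309  0.2968] [ 0.5  0.9 -0.7] 23.225
scene a [-0.1611 -0.0388] [(-0.14, [-0.026, 0.0198]), (-0.1, [-0.0259, 0.0205]), (-0.06, [-0.0255, 0.0209]), (-0.045, [-0.0255, 0.0205])]
side a [-0.1627 -0.045 ] [(-0.14, [-0.0169, 0.02]), (-0.1, [-0.017, 0.0211]), (-0.06, [-0.0165, 0.0218]), (-0.045, [-0.0168, 0.0216])]
wrist a [-0.1701 -0.0285] [(-0.14, [-0.0186, 0.0214]), (-0.1, [-0.0186, 0.0216]), (-0.06, [-0.0179, 0.0215]), (-0.045, [-0.0181, 0.0216])]
```

```bash
python3 - <<'E'
from h import *
T=np.array([.7113,-.1133]);u=np.array([np.cos(RY),np.sin(RY)]);v=np.array([-u[1],u[0]])
for n in('scene','side','wrist'):
    im,K,R,t=cam(n); m=cv2.inRange(cv2.cvtColor(im,cv2.COLOR_RGB2HSV),(100,40,50),(122,255,255))
    C=-R.T@t; dc=C[:2]-T; yy,xx=np.nonzero(m); X=back(K,R,t,np.c_[xx,yy],.042)[:,:2]-T; a=X@u-.012; b=X@v
    print(n,'cam',(dc@u).round(3),(dc@v).round(3),C[2].round(3))
    for l in(0,-.08):
        r=[]
        for y in(-.012,-.006,0,.006,.012):
            s=(np.abs(b-l-y)<.004)&(a>-.28)&(a<-.02); r.append(np.percentile(a[s],[1,99]).round(4).tolist() if s.sum()>5 else None)
        print('  lat',l,r)
E
```

```text
scene cam 0.145 -0.251 0.822
  lat 0 [[-0.1608, -0.0394], [-0.1607, -0.0404], [-0.161, -0.0409], [-0.1607, -0.0414], [-0.1606, -0.0414]]
  lat -0.08 [[-0.1182, -0.0376], [-0.1179, -0.0376], [-0.1181, -0.0375], [-0.1177, -0.038], [-0.1174, -0.0379]]
side cam 0.384 -0.046 0.76
  lat 0 [[-0.1621, -0.0468], [-0.1621, -0.0478], [-0.1617, -0.0477], [-0.1612, -0.0482], [-0.1607, -0.0471]]
  lat -0.08 [[-0.1164, -0.0427], [-0.1165, -0.0426], [-0.1165, -0.0426], [-0.1166, -0.0425], [-0.1161, -0.0425]]
wrist cam -0.222 0.002 0.274
  lat 0 [[-0.1707, -0.0286], [-0.1708, -0.0286], [-0.17, -0.0297], [-0.17, -0.0297], [-0.1698, -0.0286]]
  lat -0.08 [[-0.1312, -0.0872], [-0.1318, -0.0891], [-0.1329, -0.0938], [-0.1324, -0.0273], [-0.1331, -0.0273]]
```

The ends compare well with the stored carton, which reads −0.118 as it should. The carton lies level with its outer end at rack x ≈ −0.161, so its centre is near −0.054, about 87 mm... i.e. 86 mm inside. Now regripping it 22 mm from the outer end.

Request:
step_arm(
  steps=[0.72,-12,0,15,0,0.72,0,0,35,0,0.72,0,0,30,0,0.72,0,0,15,0,0.72,0,0,6,0,0.72,0,0,0,0,0.4,0,0,0,0,0.4,0,0,0,0,0.4,0,0,0,0,0.4,0,0,0,0],
  grip_force=5,
)

```text
time_s: 24.78
tool_pos: [0.5861, -0.129, 0.195]
tool_rot: [180.0, 0.1, -172.4]
force: [-0.6, -0.3, 2.9]
grip_width: 0.0421
grasp_force: 5.0
```

Request:
step_arm(
  steps=[0.4,-3,0,0,0,0.4,-5,0,0,0,0.4,-6,0,0,0,0.4,-6,0,0,0,0.4,-6,0,0,0,0.4,-5,0,0,0,0.4,-3,0,0,0,0.4,0,0,0,0],
)

```text
time_s: 25.78
tool_pos: [0.62, -0.1247, 0.1946]
tool_rot: [-180.0, 0.0, -172.4]
force: [-1.6, -1.1, 4.2]
grip_width: 0.0419
grasp_force: 5.0
```

```bash
python3 m.py
```

```text
tcp rackx -0.104 lat 0.0006 [ 0.62   -0.1247  0.1946] [-1.6 -1.1  4.2] 25.775
scene a [-0.0974 -0.038 ] [(-0.1, [-0.0041, 0.0212]), (-0.06, [-0.0258, 0.0199]), (-0.045, [-0.0258, 0.0205])]
side a [-0.121  -0.0441] [(-0.1, [-0.0183, 0.0228]), (-0.06, [-0.017, 0.0201]), (-0.045, [-0.0181, 0.0211])]
wrist a [-0.1403 -0.0693] [(-0.14, [-0.0157, 0.0181]), (-0.1, [-0.0188, 0.0213])]
```

Request:
step_arm(
  steps=[0.4,-2,0,0,0,0.4,-2,0,0,0,0.4,-1.5,0,0,0,0.4,-1,0,0,0,0.4,0,0,0,0],
)

```text
time_s: 26.55
tool_pos: [0.6258, -0.1238, 0.1944]
tool_rot: [180.0, -0.1, -172.5]
force: [-3.2, -0.2, 5.7]
grip_width: 0.0416
grasp_force: 5.0
```

Request:
step_arm(
  steps=[0.4,-1,0,0,0,0.4,-1,0,0,0,0.4,0,0,0,0],
)

```text
time_s: 26.92
tool_pos: [0.6277, -0.1235, 0.1944]
tool_rot: [180.0, -0.1, -172.5]
force: [-3.6, -0.8, 4.7]
grip_width: 0.0421
grasp_force: 5.0
```

```bash
python3 m.py
```

```text
tcp rackx -0.0962 lat 0.0008 [ 0.6277 -0.1235  0.1944] [-3.6 -0.8  4.7] 26.925
scene a [-0.0892 -0.0382] [(-0.06, [-0.0253, 0.0199]), (-0.045, [-0.0255, 0.0205])]
side a [-0.1123 -0.0439] [(-0.06, [-0.0175, 0.0212]), (-0.045, [-0.0177, 0.0211])]
wrist a [-0.1327 -0.0619] [(-0.1, [-0.0184, 0.0214]), (-0.06, [-0.0182, 0.0213])]
```

```bash
cat > f.py <<'E'
from h import *
T=np.array([.7113,-.1133]);u=np.array([np.cos(RY),np.sin(RY)]);v=np.array([-u[1],u[0]])
for n in('wrist','side','scene'):
    im,K,R,t=cam(n); m=cv2.inRange(cv2.cvtColor(im,cv2.COLOR_RGB2HSV),(100,40,50),(122,255,255))
    yy,xx=np.nonzero(m); X=back(K,R,t,np.c_[xx,yy],.042)[:,:2]-T; a=X@u-.012; b=X@v
    for l in(0,-.08):
        r=[]
        for y in(-.012,-.006,0,.006,.012):
            s=(np.abs(b-l-y)<.004)&(a>-.2)&(a<-.02); r.append(np.percentile(a[s],1).round(4).tolist() if s.sum()>5 else None)
        print(n,'lat',l,r)
E
python3 f.py
```

```text
wrist lat 0 [-0.1327, -0.1327, -0.1327, -0.1327, -0.1326]
wrist lat -0.08 [-0.1267, -0.1301, -0.1311, -0.1311, -0.1312]
side lat 0 [-0.1115, -0.1122, -0.1117, -0.1123, -0.1129]
side lat -0.08 [-0.1114, -0.1591, -0.1575, -0.1705, -0.1319]
scene lat 0 [-0.0699, -0.0875, -0.0889, -0.0884, -0.0891]
scene lat -0.08 [-0.1182, -0.1179, -0.1181, -0.1167, -0.0707]
```

It is within about 1.5 mm of flush with the stored carton. One last gentle millimetre, then release and withdraw.

Request:
step_arm(
  steps=[0.4,-1,0,0,0,0.4,0,0,0,0,0.5,0,0,0,0,0.6,0,0,0,0,0.7,0,0,0,0,0.7,0,0,0,0,0.7,0,0,-15,0,0.7,0,0,-40,0,0.7,15,0,-40,0,0.7,30,0,-20,0,0.7,30,0,0,0,0.7,0,0,0,0],
)

```text
time_s: 28.72
tool_pos: [0.5531, -0.1343, 0.3109]
tool_rot: [179.9, 0.1, -172.6]
force: [0.8, -0.6, -0.1]
grip_width: 0.0608
grasp_force: 0.0
```

```bash
python3 f.py; python3 - <<'E'
from h import *
o=env.get_obs(); print(o['time_s'],o['force'],o['grip_width'])
# bottle vs coaster: cap centroid (grey) expected at (.693,.150,.112)
for n in('scene','side'):
    im,K,R,t=cam(n); m=cv2.inRange(cv2.cvtColor(im,cv2.COLOR_RGB2HSV),(5,90,90),(22,255,255)); k,l,s,c=cv2.connectedComponentsWithStats(m)
    print(n,[(s[i].tolist(),c[i].round(1).tolist()) for i in range(1,k) if s[i,4]>300],'pred base/cap/coaster',proj(K,R,t,[[.693,.150,.004],[.693,.150,.112],[.694,.150,.004]]).round(1).tolist())
E
```

```text
wrist lat 0 [-0.1344, -0.1339, -0.1344, -0.1344, -0.1325]
wrist lat -0.08 [-0.1336, -0.1336, -0.1326, -0.1336, -0.1335]
side lat 0 [-0.1178, -0.1179, -0.1173, -0.1168, -0.1162]
side lat -0.08 [-0.1164, -0.1165, -0.116, -0.1166, -0.1161]
scene lat 0 [-0.119, -0.1187, -0.1189, -0.1184, -0.1186]
scene lat -0.08 [-0.1177, -0.1176, -0.1181, -0.1177, -0.1174]
28.875 [-0.14155422  0.34418134  0.07215298] 0.06068302553190058
scene [([369, 146, 39, 36, 951], [387.7, 165.7])] pred base/cap/coaster [[387.5, 163.9], [395.4, 135.2], [387.9, 164.2]]
side [([386, 212, 43, 41, 1186], [406.5, 234.7])] pred base/cap/coaster [[405.9, 232.7], [416.6, 202.8], [406.1, 233.1]]
```

All three cameras show the carton flush with the stored one to about 1 mm. The amber blob sits where a bottle on the coaster should, and the gripper is clear of everything.

```bash
python3 -c "
from cell import env; print(env.sign_off())"
```

```text
the job is handed in; nothing more can be done
None
```

The job is handed in, but no verdict came back: my last camera check put the bottle on the coaster and the carton fully home, flush with the stored one to about 1 mm; the first insertion caught on the roof edge and slipped in the grip, so I regripped the carton nearer its outer end and slid it in to about 86 mm, let go, then pushed it home by that end.

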